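Push the orange insert up out of the wooden jig

TASK

Use the red push-out tool to poke the orange insert up out of its tight pocket in the wooden jig, from below through the hole under it. Stand the tool back upright on the black mat, then pull the raised insert out with the gripper and set it down upright, not dropped, in the blue tray beside the black insert already there. Leave the grey insert seated in the jig and do not disturb the black insert, the nailed offcut or the paper cup.

Things in the scene. Friction and masses are not known exactly. Their poses are not given: they have to be found in the camera images.
- jig: Fixed wooden jig. Board 100 (x) by 250 (y) mm, underside 80 mm and top 135 mm above the bench, on a 20 mm upright panel at each y end (inner faces y = +-105 mm) and a back panel under its +x edge (inner face x = 38 mm): open below at its front (-x) only. Two round pockets at x = 0, y = +60 and -60 mm, see hole_left and hole_right. Origin: on the bench under the board's middle.
- hole_left (a point): Centre of the mouth of the jig's +y pocket, on the board's top face; axes as the jig's. Each pocket is 62 mm wide and 45 mm deep; its floor, 10 mm thick, has a central access hole 30 mm wide, open to below.
- hole_right (a point): Same for the -y pocket. In each pocket two sprung rubber shoes (on its -x and +x sides, 4 to 26 mm below the top) grip the insert: pushing it up takes about 8 to 18 N. It then stays where it is left, for a rise of up to 33 mm; higher up the shoes lose it.
- orange_insert: Orange solid plastic insert, a cylinder 60 mm in diameter and 45 mm long, about 0.18 kg, at first fully down in one or the other pocket of the jig with its top flush with the board. Origin: centre of its underside; z along its axis.
- grey_insert: Grey insert of the same size, fully down in the other pocket. To be left there. Origin: centre of its underside.
- black_insert: Black insert of the same size, standing loose in the tray near the tray's -x end. To be left alone. Origin: centre of its underside.
- tool: Red C-shaped push-out tool, 0.35 kg, standing upright on the mat, its mouth to +x. Origin: on the foot's underside, straight below the pin. Foot 12 mm thick, 40 mm wide (y), x = -93 to 20 mm. Column 16 (x) by 24 mm at x = -85 mm. Top arm 24 mm wide, x = -93 to 20 mm, underside 137 and top 151 mm above the origin. Foot to arm: 125 mm clear. See tool_tip, tool_grip.
- tool_grip (a point): Centre of the tool's yellow grip block, 30 by 30 mm and 45 mm high, standing on the top arm straight above the pin; 173.5 mm above the tool's origin (block top 196 mm). Axes as the tool's.
- tool_tip (a point): Tip of the tool's upright steel pin, 20 mm in diameter, which stands on the foot at the tool's x = y = 0; 60 mm above the tool's origin (48 mm above the foot).
- tool_foot (a point): Centre of the underside of the tool's foot, 36.5 mm from the tool's origin to -x.
- mat: Black rubber mat, fixed, 200 (x) by 150 (y) by 4 mm. Origin: centre of its underside, on the bench. It lies to the left or to the right of the jig.
- tray: Blue tray, fixed, 220 (x) by 140 (y) mm outside, rim 20 mm high, walls and floor 4 mm thick, on the side of the jig away from the mat. Origin: centre of its underside, on the bench.
- offcut: Bystander: loose softwood offcut 110 (x) by 40 (y) by 38 mm with two nails standing to 90 mm height, lying in front of the jig between the lines of its two pockets. Origin: centre of its underside.
- cup: Bystander: white paper cup, 72 mm across the rim, 85 mm high, standing behind (+x of) the jig. Origin: centre of its underside.
Mind the look-alikes: they are no part of the job. Several things look just like the tool: the one meant starts farthest to the robot's left.

How it is judged:
On the way, in this order (a step that is already met when the one before it is completed fails the run):
1. the tool has pushed the orange insert up so that it stands at least 18 mm proud, still in its pocket (z of orange_insert in the frame of jig between 0.108 and 0.135 m and contact force between orange_insert and tool above 0.5 N and (horizontal distance between orange_insert and hole_left below 0.006 m or horizontal distance between orange_insert and hole_right below 0.006 m)), for 0.1 s.
2. the tool stands upright on the mat again, let go, with the raised insert still in the jig (x of tool_foot in the frame of mat between -0.09 and 0.09 m and y of tool_foot in the frame of mat between -0.07 and 0.07 m and z of tool in the frame of mat below 0.009 m and angle between tool's own z axis and vertical below 0.08 rad and contact force between tool and the fingers below 0.1 N and z of orange_insert in the frame of jig above 0.105 m and horizontal distance between orange_insert and jig below 0.075 m), for 0.2 s.
At the end, for the whole second after the job is handed in: Orange insert upright (5 degrees) and at rest on the tray floor; tool upright on the mat, the middle of its foot over the mat; grey insert seated in the jig (within 8 mm); black insert within 20 mm, offcut and cup within 25 mm of where they were (x of orange_insert in the frame of tray between -0.085 and 0.085 m and y of orange_insert in the frame of tray between -0.045 and 0.045 m and z of orange_insert in the frame of tray below 0.01 m and angle between each of orange_insert, tool's own z axis and vertical below 0.08 rad and linear speed of orange_insert below 0.02 m/s and x of tool_foot in the frame of mat between -0.09 and 0.09 m and y of tool_foot in the frame of mat between -0.07 and 0.07 m and z of tool in the frame of mat below 0.009 m and distance of grey_insert from where it was at the start of the episode below 0.008 m and distance of black_insert from where it was at the start of the episode below 0.02 m and distance of each of offcut, cup from where it was at the start of the episode below 0.025 m); the robot touches nothing.
It fails at once if the grey insert is pushed out of place (more than 8 mm) (distance of grey_insert from where it was at the start of the episode above 0.008 m).
It fails at once if the black insert in the tray is shifted (more than 20 mm) or tipped (distance of black_insert from where it was at the start of the episode above 0.02 m or angle between black_insert's own z axis and vertical above 0.25 rad).
It fails at once if the offcut or the cup is shifted (more than 25 mm) or tipped (distance of any of offcut, cup from where it was at the start of the episode above 0.025 m or angle between any of cup, offcut's own z axis and vertical above 0.25 rad).
It fails at once if the orange insert is dropped into the tray from more than 25 mm (horizontal distance between orange_insert and tray below 0.13 m and z of orange_insert in the frame of tray above 0.03 m and contact force between orange_insert and anything else below 0.02 N).
It fails at once if the tool is knocked over (angle between tool's own z axis and vertical above 0.6 rad).
It also fails if it takes over 72 s, if anything falls off the work surface, if the arm or the gripper's body presses on something with over 40 N, if the wrist force passes 120 N, or if a joint passes its speed limit or range.

ROBOT

A 6-joint arm with a two-finger parallel gripper is mounted at the origin on the work surface. World frame = base frame: x ahead of the robot, y to its left, z up, the work surface at z = 0. Lengths are in m, angles in rad, forces in N, time in s.
With the tool pointing down it reaches from about 0.3 to 1 m from the base axis. Payload 5.1 kg.
Tool frame: the origin (TCP) lies at the very end of the fingers, on their centre line; the grasp point (between the pads) lies 19 mm behind it; z points along the fingers, y is the line along which they close (so a half turn about z gives the same grasp; the last joint's range is limited). The gripper opens to 95 mm and grips with 3 to 60 N. Pads are 20 mm wide; open, the fingers measure 119 mm over their backs; the gripper's body (75 mm by 180 mm) begins 59 mm behind the grasp point.
Start: joints at [-1.238, 0.124, 1.65, -0, 1.367, -0.083], TCP at [0.263, -0.595, 0.215] pointing down, gripper open.
Joint ranges: [-2.61, 2.61], [-1.02, 2.33], [0.03, 2.71], [-1.35, 4.49], [0.32, 2.68], [-2.91, 2.91]. Speed limits (rad/s): [2.57, 2.57, 3.14, 3.14, 3.14, 3.14].

INTERFACE

Orientations are given as a unit quaternion [w, x, y, z].
In Python, from rig import arm gives the robot as it stands.
- The arm moves only by the tool step_arm, never from a script. Its argument "series" is a list of rows, each a list of 6 numbers: the shift along the tool's x, y, z in mm, then the turn, a rotation vector about the tool's x, y, z in degrees. In form: [[tx, ty, tz, rx, ry, rz], ...]. A call has 1 to 12 rows; each row is the pose to reach, as a shift and turn from the pose commanded when the call began, along the tool's axes at that moment; what a row does not reach only later rows make up. A row lasts 1/8 s, in which the tool goes at most 62.5 mm and 10.7 degrees, less where a joint would pass 70% of its speed; a pose out of reach is approached as far as the arm can. A call with a gripper value outside its range is refused whole. "gripper" is the closure in counts, from 0 (fully open) to 255 (shut), set as the call begins (left out, the last holds). The fingers move at their own pace and stop on an object; the grip force is fixed at half the most. Time passes only in rows, so rows that repeat a pose let the fingers close. It gives the time, the measured TCP pose, the force, the opening and the grip force at its end, in the units of the state.
- arm.get_obs(): the state, without advancing time (a new reading comes with each control period).
- arm.get_image(name): name is "scene" or "top" or "wrist"; returns (picture, depth): 384x512x3 uint8, red, green, blue; 384x512 float32, m along the optical axis (not along the pixel's ray), 0 where there is no reading.
- arm.get_calibration(name): a dict with "camera_matrix" (3x3 intrinsics, pixels), "distortion" ([k1, k2, p1, p2, k3] as OpenCV has them; the pictures are not rectified), "extrinsics" (4x4, takes a point from camera to world coordinates). Camera axes: x right, y up, looking along -z (the intrinsics and any distortion apply to the point x, -y, -z); pixel columns grow to the right and rows downward; lengths in m; the calibration is good to about 2 mm. A picture is of the moment at which its call begins: read the wrist's pose just before it. get_calibration takes no time and is no camera call; for the wrist camera it gives the pose at the moment of the call.
- arm.close_job(): hands the job in; it is judged then, once.
Trained networks look in the newest picture that a camera, given by its name, has taken for a name from the list of things; names that differ only in an ending like _2 or _b are one class to them, and where a whole thing is asked for, a point or a joint stands for the part that bears it (a point fixed in the world has none). Each returns a list of dicts, best first, with "confidence" (0 to 1); they miss things now and then, are a little off and sometimes report something else, mostly with a low value. They report only what shows in the picture. A call takes as long as a camera call. They do not tell look-alikes from the thing itself.
- arm.boxes_of(camera, query): "point" ([x, y, z] in m, in world coordinates, good to about 4 mm: the middle of the surface that is visible of it).
The state is a dict: "time": time; "q": joint angles; "qd": joint speeds; "tau": joint torques, N m; "ee_pos": TCP position; "tool_rot": TCP orientation; "force": force on the tool from outside, world axes, zero at the start; "wrist_torque": the same for the moment, N m; "finger_gap": finger opening in m; "gripper_force": force on a finger pad.
Only numpy, scipy, OpenCV 4.12 (cv2) and the standard library are available. Lean on these libraries where they do the work, as an engineer would, in place of code of your own. Each camera call takes 0.05 s, during which the arm holds its last target. There are 200 camera calls.

## Working session

There is one attempt and no reset: what is moved stays moved. The work goes in short steps, Python scripts to look and compute and a tool call to move; the robot and the scene stay as the last step left them, time stands still between calls to the robot, and variables do not carry over. Pictures are saved under pics/ and viewed, at most 10 in all, crops included, and the job is handed in when it is done.

Besides the shell and the picture viewer there is one more tool, called after "Request:" as name(argument=value, ...) on one line, values as JSON. step_arm: Moves the arm, as the interface text tells. Its arguments: {"type":"object","properties":{"series":{"type":"array","items":{"type":"array","items":{"type":"number"}}},"gripper":{"type":"number"}},"required":["series"]}

```bash
mkdir -p pics; ls; cat > h.py <<'E'
import numpy as np, cv2
from rig import arm
from scipy.spatial.transform import Rotation as R
def snap(c,f=None):
    im,d=arm.get_image(c)
    if f: cv2.imwrite('pics/'+f,im[:,:,::-1])
    return im,d
def cloud(c,d):
    k=arm.get_calibration(c);K=np.array(k['camera_matrix']);D=np.array(k['distortion'],float);T=np.array(k['extrinsics'])
    h,w=d.shape;u,v=np.meshgrid(np.arange(w),np.arange(h))
    p=cv2.undistortPoints(np.stack([u,v],-1).reshape(-1,1,2).astype(float),K,D).reshape(h,w,2)
    P=np.stack([p[...,0]*d,-p[...,1]*d,-d],-1)
    return P@T[:3,:3].T+T[:3,3]
def proj(c,X):
    k=arm.get_calibration(c);K=np.array(k['camera_matrix']);D=np.array(k['distortion'],float);T=np.array(k['extrinsics'])
    P=(np.atleast_2d(X)-T[:3,3])@T[:3,:3]; P=P*[1,-1,-1]
    return cv2.projectPoints(P,np.zeros(3),np.zeros(3),K,D)[0].reshape(-1,2)
E
python3 - <<'E'
from h import *
a,d=snap('scene','s0.png'); b,e=snap('top','t0.png')
cv2.imwrite('pics/both.png',cv2.resize(np.vstack([a,b])[:,:,::-1],(400,600)))
for c in('top','scene'):
  print(c,proj(c,[[.5,0,0]]).round())
  for n in['jig','orange_insert','grey_insert','black_insert','tool','tool_grip','mat','tray','offcut','cup']:
    print(n,[(np.round(o['point'],3).tolist(),round(o['confidence'],2),proj(c,o['point']).round()[0].tolist()) for o in arm.boxes_of(c,n)])
o=arm.get_obs();print(o['time'],o['ee_pos'],o['tool_rot'],o['finger_gap'])
E
```

```text
pics
top [[231. 194.]]
jig []
orange_insert [([0.542, 0.024, 0.133], 0.57, [221.0, 177.0])]
grey_insert [([0.545, -0.099, 0.135], 0.75, [259.0, 175.0]), ([0.478, 0.289, 0.008], 0.66, [150.0, 201.0])]
black_insert [([0.404, 0.261, 0.044], 0.67, [155.0, 222.0]), ([0.54, -0.038, 0.134], 0.44, [240.0, 177.0])]
tool [([0.502, -0.311, 0.151], 0.69, [326.0, 186.0]), ([0.421, -0.443, 0.15], 0.69, [369.0, 211.0]), ([0.273, -0.496, 0.06], 0.59, [379.0, 256.0])]
tool_grip [([0.271, -0.493, 0.058], 0.86, [378.0, 257.0]), ([0.504, -0.315, 0.15], 0.69, [328.0, 186.0]), ([0.54, -0.04, 0.132], 0.38, [241.0, 177.0])]
mat [([0.48, -0.279, 0.004], 0.63, [310.0, 198.0]), ([0.544, 0.024, 0.134], 0.62, [221.0, 176.0])]
tray [([0.548, -0.099, 0.134], 0.72, [259.0, 174.0]), ([0.475, 0.287, 0.009], 0.59, [150.0, 202.0])]
offcut [([0.41, -0.047, 0.039], 0.74, [245.0, 218.0])]
cup [([0.692, -0.064, 0.03], 0.73, [248.0, 138.0])]
scene [[264. 232.]]
jig [([0.579, -0.014, 0.135], 0.88, [241.0, 223.0])]
orange_insert [([0.548, 0.028, 0.136], 0.55, [260.0, 225.0])]
grey_insert [([0.55, -0.092, 0.134], 0.82, [228.0, 199.0]), ([0.411, 0.268, 0.049], 0.25, [357.0, 261.0])]
black_insert [([0.412, 0.267, 0.048], 0.8, [356.0, 261.0])]
tool [([0.435, -0.483, 0.135], 0.95, [170.0, 110.0]), ([0.272, -0.489, 0.096], 0.8, [206.0, 93.0]), ([0.502, -0.312, 0.09], 0.75, [191.0, 157.0])]
tool_grip [([0.273, -0.487, 0.098], 0.94, [206.0, 93.0]), ([0.434, -0.484, 0.135], 0.86, [170.0, 109.0]), ([0.505, -0.309, 0.088], 0.68, [191.0, 159.0])]
mat [([0.5, -0.286, 0.006], 0.77, [199.0, 178.0])]
tray [([0.486, 0.292, 0.004], 0.85, [344.0, 291.0]), ([0.504, -0.304, 0.094], 0.74, [192.0, 158.0])]
offcut [([0.406, -0.041, 0.039], 0.77, [275.0, 198.0])]
cup [([0.671, -0.079, 0.044], 0.79, [203.0, 245.0])]
1.1 [ 0.26250305 -0.59461971  0.21464168] [-1.40334739e-05  9.78468483e-01  2.06396287e-01 -5.33768889e-06] 0.09517282448932926
```

View pics/s0.png

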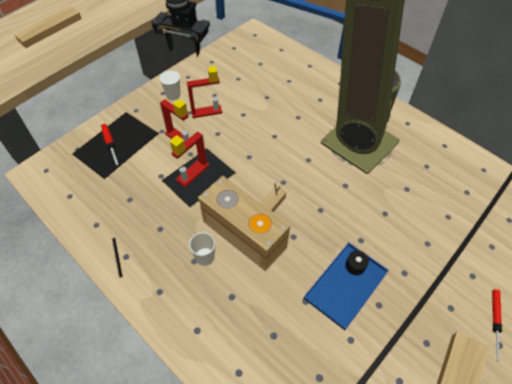

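View pics/t0.png

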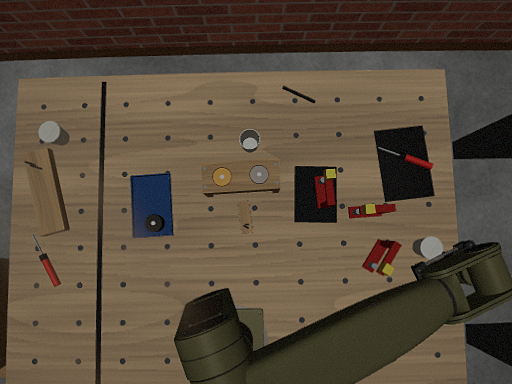

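The scene image (512x384) shows three red C-tools with yellow grips: (178,145) on the near mat, (180,107) behind it, and (213,75). In the top image they are at (327,185), (370,210) and (383,257). The task says farthest to the robot's left (+y), so it's the one on the near mat, top (327,185). The orange insert is in the +y pocket at top (222,177), grey is at (259,175), and the tray is at (152,205).

```bash
cat > m.py <<'E'
from h import *
a,d=snap('scene'); b,e=snap('top')
A=cv2.resize(a[110:290,140:400],(780,540),interpolation=2)
cv2.imwrite('pics/c1.png',cv2.resize(b[120:260,120:400],(800,400),interpolation=2)[:,:,::-1]); cv2.imwrite('pics/c2.png',A[:,:,::-1])
for c,im,dd in(('scene',a,d),('top',b,e)):
  P=cloud(c,dd);x,y,z=P[...,0],P[...,1],P[...,2];hsv=cv2.cvtColor(im,cv2.COLOR_RGB2HSV);H,S,V=[hsv[...,i].astype(int) for i in range(3)]
  def rep(n,m):
    m=m&(dd>0);q=P[m]
    if len(q)<5: print(c,n,len(q));return
    r=cv2.minAreaRect((q[:,:2]*1000).astype(np.float32))
    print(c,n,len(q),'mean',q.mean(0).round(4),'rect',np.round(r[0],1),np.round(r[1],1),round(r[2],1),'zmed',np.median(q[:,2]).round(4))
  reg=(x>.35)&(x<.65)&(y>-.39)&(y<-.22)
  rep('grip top',reg&(H>22)&(H<35)&(S>150)&(z>.192))
  red=((H<8)|(H>172))&(S>150)
  rep('arm top',reg&red&(z>.147)&(z<.165)); rep('foot',reg&red&(z<.03)&(z>.008))
  rep('mat',(V<60)&(x>.3)&(x<.7)&(y>-.42)&(y<-.15)&(z<.012)&(z>-.01))
  rep('jig top',(z>.128)&(z<.142)&(x>.44)&(x<.66)&(y>-.2)&(y<.13))
  j=(z>.12)&(z<.145)&(x>.47)&(x<.63)
  rep('orange',j&(H>8)&(H<22)&(S>190)&(y>-.02)&(y<.07)); rep('grey',j&(S<60)&(y<-.06)&(y>-.14))
  t=(x>.3)&(x<.65)&(y>.17)&(y<.42)
  rep('tray',t&(H>100)&(H<130)&(S>120)); rep('black',t&(z>.042)); 
  rep('offcut',(z>.03)&(z<.1)&(x>.33)&(x<.47)&(y>-.1)&(y<0)); rep('nails',(z>.05)&(z<.1)&(x>.33)&(x<.47)&(y>-.1)&(y<0))
E
python3 m.py
```

```text
scene grip top 93 mean [ 0.5397 -0.3127  0.1979] rect [ 538.4 -314.1] [30.5 32.2] 9.6 zmed 0.1979
scene arm top 168 mean [ 0.4902 -0.3154  0.1527] rect [ 503.2 -315.8] [110.3  28.8] 2.4 zmed 0.1528
scene foot 313 mean [ 0.501  -0.3129  0.0145] rect [ 502.9 -316.1] [114.2  43.4] 3.0 zmed 0.0141
scene mat 1213 mean [ 0.5029 -0.2867  0.0021] rect [ 495.6 -295.3] [145.3 192.9] 87.2 zmed 0.0021
scene jig top 2882 mean [ 0.549  -0.0304  0.1331] rect [546.7 -36.1] [104.1 252.3] 2.5 zmed 0.1332
scene orange 260 mean [0.5451 0.0236 0.1332] rect [544.9  24. ] [55.6 54. ] 44.9 zmed 0.1332
scene grey 286 mean [ 0.5508 -0.0962  0.1331] rect [551.4 -96.3] [56.8 56.8] 43.7 zmed 0.133
scene tray 3177 mean [0.4778 0.286  0.004 ] rect [467.6 283.8] [220.7 134.9] 3.0 zmed 0.0029
scene black 327 mean [0.4039 0.2675 0.0476] rect [403.7 267.3] [57.9 56.5] 45.5 zmed 0.0476
scene offcut 315 mean [ 0.4064 -0.0455  0.0386] rect [406.5 -46.9] [87.1 41.4] 7.4 zmed 0.036
scene nails 27 mean [ 0.3903 -0.0498  0.0674] rect [389.  -48.7] [10.  15.4] 43.1 zmed 0.0676
top grip top 84 mean [ 0.5363 -0.3151  0.2012] re
[... 279 characters left out ...]
1] rect [ 449.4 -317.9] [192.9 285.3] 87.3 zmed 0.0051
top jig top 2370 mean [ 0.5446 -0.0365  0.1362] rect [545.4 -36.2] [100.9 250.2] 2.7 zmed 0.1362
top orange 6 mean [0.516  0.0325 0.1297] rect [521.3  26.9] [54.9 81. ] 72.9 zmed 0.1303
top grey 264 mean [ 0.5481 -0.0969  0.1361] rect [548.6 -97.6] [57.4 58.3] 23.2 zmed 0.1363
top tray 1831 mean [0.4862 0.2783 0.0073] rect [464.6 282.7] [218.6 138.7] 2.8 zmed 0.0062
top black 240 mean [0.4    0.2651 0.0502] rect [401.3 265.7] [58.6 58. ] 88.9 zmed 0.0501
top offcut 372 mean [ 0.4154 -0.0463  0.0405] rect [415.9 -46.2] [109.9  39.8] 7.0 zmed 0.0393
top nails 13 mean [ 0.3847 -0.0493  0.0735] rect [384.6 -50.1] [16.4 10.1] 84.4 zmed 0.0722
```

View pics/c1.png

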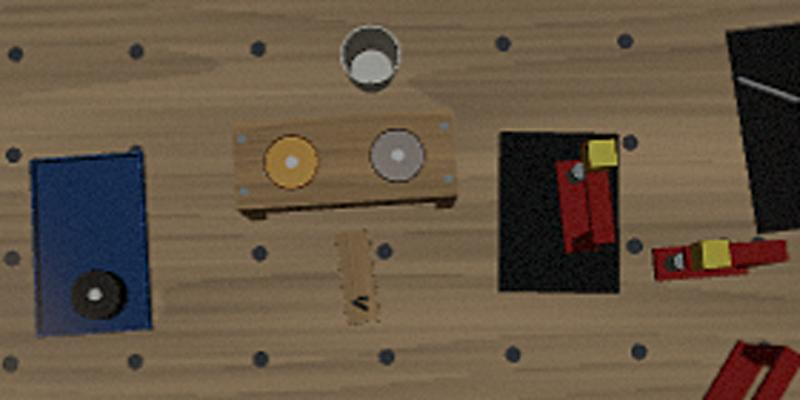

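View pics/c2.png

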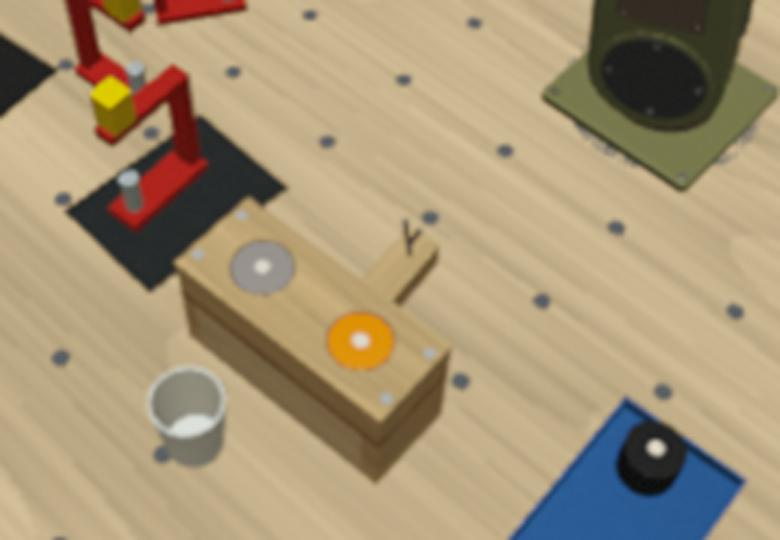

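The crop at (585,205) confirms the chosen tool: it stands on the near mat with its mouth to +x, its grip at crop (602,153) and its pin at (577,170). The jig, tray and mat are all yawed by about 2.7°. Next I'll add a move helper and approach.

```bash
cat > go.py <<'E'
import sys
from h import *
# python3 go.py x y z ydir_deg : shift/turn in the tool's axes to get there (pointing down)
def to(x,y,z,yd):
    o=arm.get_obs();q=o['tool_rot'];Rc=R.from_quat([q[1],q[2],q[3],q[0]])
    a=np.radians(yd);Y=np.array([np.cos(a),np.sin(a),0]);Z=np.array([0,0,-1.]);Rt=R.from_matrix(np.stack([np.cross(Y,Z),Y,Z],1))
    print(np.round(1000*Rc.inv().apply(np.array([x,y,z])-o['ee_pos']),1),np.round((Rc.inv()*Rt).as_rotvec(degrees=True),2),'t',round(o['time'],2),'q',np.round(o['q'],2),'F',np.round(o['force'],1),'gap',round(o['finger_gap'],4))
if __name__=='__main__': to(*map(float,sys.argv[1:5]))
E
python3 go.py .263 -.595 .30 -66.2; python3 go.py .537 -.3145 .30 3
```

```text
[  0.3   0.5 -85.3] [0.   0.   0.03] t 1.2 q [-1.24  0.12  1.65 -0.    1.37 -0.08] F [ 0.7  0.1 -0.4] gap 0.0954
[ 364.2 -145.4  -85.4] [  0.     0.   -69.17] t 1.2 q [-1.24  0.12  1.65 -0.    1.37 -0.08] F [ 0.7  0.1 -0.4] gap 0.0954
```

Request:
step_arm(series=[[0,0,-60,0,0,0],[0,0,-85,0,0,0],[364,-145,-85,0,0,-69],[364,-145,-85,0,0,-69],[364,-145,-85,0,0,-69],[364,-145,-85,0,0,-69],[364,-145,-85,0,0,-69],[364,-145,-85,0,0,-69],[364,-145,-85,0,0,-69],[364,-145,-85,0,0,-69],[364,-145,-85,0,0,-69],[364,-145,-85,0,0,-69]], gripper=0)

```text
time: 2.7
ee_pos: [0.5362, -0.316, 0.2997]
tool_rot: [0.0, 0.69, 0.724, -0.0]
force: [-0.4, 0.1, -0.7]
finger_gap: 0.0951
gripper_force: 0.0
```

```bash
python3 - <<'E'
from h import *
a,d=snap('wrist','w1.png');P=cloud('wrist',d);x,y,z=np.moveaxis(P,-1,0);hsv=cv2.cvtColor(a,cv2.COLOR_RGB2HSV);H,S=hsv[...,0],hsv[...,1]
q=P[(H>22)&(H<35)&(S>130)&(z>.192)&(z<.21)&(abs(x-.537)<.05)&(abs(y+.3145)<.05)];r=cv2.minAreaRect((q[:,:2]*1000).astype(np.float32))
print(len(q),q.mean(0),r)
E
python3 go.py .537 -.3145 .163 3
```

```text
991 [ 0.53770303 -0.31562444  0.1997286 ] ((537.6420288085938, -315.9062805175781), (29.2886905670166, 29.54408836364746), 3.7124199867248535)
[  1.4   0.8 136.7] [ 0.    0.01 -0.3 ] t 2.75 q [-0.62  0.02  1.61 -0.    1.5  -0.67] F [ 0.6 -1.   0. ] gap 0.095
```

View pics/w1.png

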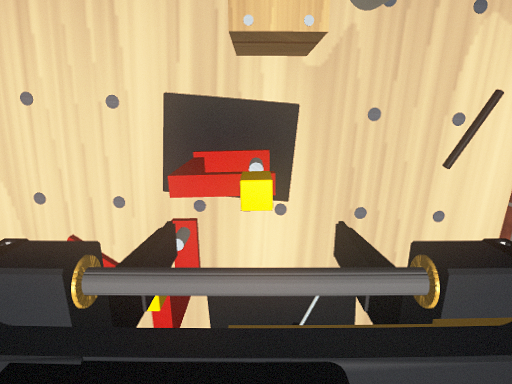

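The wrist view shows the yellow block at (256,195) in line between the fingers, with the pin at (256,168). It measures (0.5376, -0.3159) at yaw 3.7°. Descend and grip.

Request:
step_arm(series=[[0,1,50,0,0,-1],[0,1,90,0,0,-1],[0,1,115,0,0,-1],[0,1,130,0,0,-1],[0,1,137,0,0,-1],[0,1,137,0,0,-1]])

```text
time: 3.5
ee_pos: [0.5381, -0.3153, 0.1632]
tool_rot: [0.0, 0.683, 0.73, 0.0]
force: [-0.3, -0.4, 0.9]
finger_gap: 0.0953
gripper_force: 0.0
```

Request:
step_arm(series=[[0,0,0,0,0,0],[0,0,0,0,0,0],[0,0,0,0,0,0],[0,0,0,0,0,0],[0,0,0,0,0,0],[0,0,0,0,0,0]], gripper=255)

```text
time: 4.25
ee_pos: [0.5379, -0.3149, 0.1626]
tool_rot: [-0.0, 0.683, 0.73, 0.0]
force: [0.5, 0.1, 0.4]
finger_gap: 0.0404
gripper_force: 0.0
```

Request:
step_arm(series=[[0,0,-4,0,0,0],[0,0,-10,0,0,0],[0,0,-30,0,0,0],[0,0,-60,0,0,0],[0,0,-95,0,0,0],[0,0,-110,0,0,0],[0,0,-110,0,0,0]])

```text
time: 5.12
ee_pos: [0.5385, -0.3153, 0.2745]
tool_rot: [0.002, 0.683, 0.73, 0.0]
force: [-0.5, -0.7, -2.8]
finger_gap: 0.0296
gripper_force: 30.0
```

```bash
cat > tl.py <<'E'
from h import *
# tool tilt from scene camera: fit lines to column/arm, grip top
import sys
for c in('scene','top'):
  a,d=snap(c,sys.argv[1]+c+'.png');P=cloud(c,d);hsv=cv2.cvtColor(a,cv2.COLOR_RGB2HSV);H,S=hsv[...,0].astype(int),hsv[...,1]
  o=np.array(arm.get_obs()['ee_pos']);L=(P-o);m=(((H<8)|(H>172))&(S>150)&(d>0)&(abs(L[...,1])<.035)&(L[...,0]>-.13)&(L[...,0]<.05))
  for n,lo,hi in(('arm top',-.04,.01),('foot',-.175,-.135)):
    q=L[m&(L[...,2]>lo)&(L[...,2]<hi)]
    if len(q)>20:
      f=np.linalg.lstsq(np.c_[q[:,0],np.ones(len(q))],q[:,2],rcond=None)[0]
      r=cv2.minAreaRect((q[:,:2]*1000).astype(np.float32));print(c,n,len(q),'slope dz/dx',f.round(3),'rect rel TCP',np.round(r[0],1),np.round(r[1],1),round(r[2],1),'zmed',np.median(q[:,2]).round(4))
E
python3 tl.py lift; python3 go.py .45 .0196 .269 2.7
```

```text
scene arm top 270 slope dz/dx [ 0.046 -0.013] rect rel TCP [-35.1  -1.4] [115.5  26.3] 5.3 zmed -0.012
scene foot 342 slope dz/dx [-0.024 -0.151] rect rel TCP [-31.9  -3.3] [110.6  45.2] 5.4 zmed -0.1503
[339.2 -65.    2.8] [-0.09 -0.08  1.13] t 5.22 q [-0.62  0.04  1.65  0.    1.46 -0.68] F [-0.4  0.1 -2.8] gap 0.0297
```

Request:
step_arm(series=[[1,-15,0,0,0,0],[3,-45,0,0,0,0],[5,-75,0,0,0,0],[6,-87,2,0,0,1],[25,-85,2,0,0,1],[60,-83,2,0,0,1],[100,-80,2,0,0,1],[140,-78,2,0,0,1],[180,-75,2,0,0,1],[220,-73,2,0,0,1],[255,-70,2,0,0,1],[275,-69,2,0,0,1]])

```text
time: 6.72
ee_pos: [0.4506, -0.0425, 0.2704]
tool_rot: [-0.0, 0.689, 0.725, 0.0]
force: [0.3, -0.8, -3.3]
finger_gap: 0.0298
gripper_force: 30.0
```

```bash
python3 go.py .45 .0196 .269 2.7; python3 go.py .45 .0196 .171 2.7
```

```text
[62.   2.6  1.5] [ 0.01 -0.05  0.27] t 6.72 q [-0.21 -0.36  2.    0.    1.5  -0.27] F [ 0.3 -0.8 -3.3] gap 0.0298
[62.   2.6 99.5] [ 0.01 -0.05  0.27] t 6.72 q [-0.21 -0.36  2.    0.    1.5  -0.27] F [ 0.3 -0.8 -3.3] gap 0.0298
```

Request:
step_arm(series=[[30,1,0,0,0,0],[55,3,1,0,0,0],[62,3,1,0,0,0],[62,3,20,0,0,0],[62,3,45,0,0,0],[62,3,70,0,0,0],[62,3,90,0,0,0],[62,3,99,0,0,0],[62,3,99,0,0,0]])

```text
time: 7.85
ee_pos: [0.4504, 0.0167, 0.171]
tool_rot: [-0.0, 0.69, 0.724, -0.0]
force: [0.3, -0.3, -3.3]
finger_gap: 0.0297
gripper_force: 30.0
```

```bash
python3 tl.py low; python3 go.py .5437 .0240 .171 2.7
python3 - <<'E'
import cv2
a=cv2.imread('pics/lowscene.png')[120:300,170:400];cv2.imwrite('pics/lowc.png',cv2.resize(a,(766,600),interpolation=cv2.INTER_CUBIC))
E
```

```text
scene arm top 146 slope dz/dx [ 0.025 -0.015] rect rel TCP [-35.6   0.5] [112.9  21.8] 5.0 zmed -0.0153
scene foot 222 slope dz/dx [-0.072 -0.156] rect rel TCP [-54.3  -2.8] [74.7 38.1] 2.8 zmed -0.1528
[ 2.6 92.6  1.7] [0.09 0.01 0.12] t 7.95 q [-0.08 -0.31  2.12 -0.    1.32 -0.13] F [-0.2  0.1 -2.4] gap 0.0296
```

View pics/lowc.png

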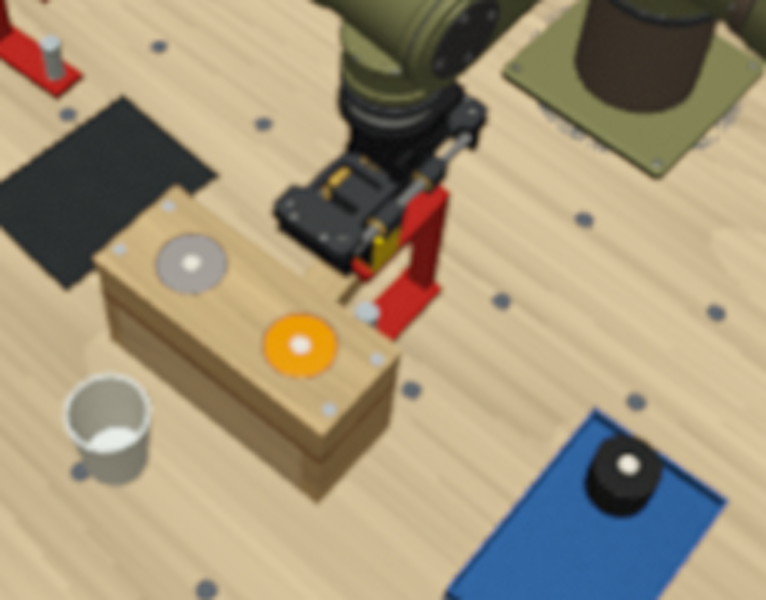

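The scene crop shows the held tool standing in front of the orange pocket, with the pin tip at crop (368,312), clear of the offcut and the board. Next: check its tilt and the tip position.

```bash
cat > tip.py <<'E'
from h import *
a,d=snap('scene');P=cloud('scene',d);hsv=cv2.cvtColor(a,cv2.COLOR_RGB2HSV);H,S=hsv[...,0].astype(int),hsv[...,1]
o=np.array(arm.get_obs()['ee_pos']);L=P-o
red=(((H<8)|(H>172))&(S>150)&(d>0)&(np.abs(L[...,1])<.035)&(L[...,0]>-.13)&(L[...,0]<.05))
for n,lo,hi in(('arm',-.03,0),('foot',-.165,-.14)):
  m=cv2.erode((red&(L[...,2]>lo)&(L[...,2]<hi)).astype(np.uint8),np.ones((3,3)))>0;q=L[m]
  if len(q)>15:
    f=np.linalg.lstsq(np.c_[q[:,:2],np.ones(len(q))],q[:,2],rcond=None)[0];print(n,len(q),'slopes x,y, z0',f.round(4),'res',np.std(q[:,2]-np.c_[q[:,:2],np.ones(len(q))]@f).round(4))
m=(S<70)&(d>0)&(np.abs(L[...,0])<.03)&(np.abs(L[...,1])<.03)&(L[...,2]<-.09)&(L[...,2]>-.112)
print('tip',m.sum(),L[m].mean(0).round(4) if m.any() else '')
if m.any(): print(np.argwhere(m).mean(0), np.c_[L[m].min(0),L[m].max(0)].round(4))
E
python3 tip.py
```

```text
arm 65 slopes x,y, z0 [ 0.0076  0.0364 -0.0136] res 0.0018
foot 130 slopes x,y, z0 [-0.0108  0.0352 -0.1532] res 0.0024
tip 31 [ 0.0012  0.0006 -0.1048]
[213.48387097 279.67741935] [[-0.0095  0.0107]
 [-0.0105  0.0101]
 [-0.1104 -0.0982]]
```

Request:
step_arm(series=[[1,10,0,0,0,0],[2,30,0,0,0,0],[2,50,0,0,0,0],[2,70,0,0,0,0],[2,85,0,0,0,0],[2,93,0,0,0,0],[2,93,0,0,0,0],[2,93,0,0,0,0]])

```text
time: 9.0
ee_pos: [0.5431, 0.0236, 0.1716]
tool_rot: [-0.0, 0.689, 0.724, -0.0]
force: [0.2, 0.3, -1.9]
finger_gap: 0.0301
gripper_force: 30.0
```

```bash
python3 go.py .544 .0237 .215 2.7; python3 - <<'E'
from h import *
o=arm.get_obs();print(o['force'],o['wrist_torque'])
a,d=snap('wrist','w2.png');P=cloud('wrist',d)
hsv=cv2.cvtColor(a,cv2.COLOR_RGB2HSV);H,S=hsv[...,0],hsv[...,1];z=P[...,2]
m=(H>8)&(H<22)&(S>190)&(abs(P[...,0]-.544)<.06)&(abs(P[...,1]-.024)<.06)&(abs(z-.135)<.01);q=P[m];print(len(q),cv2.minEnclosingCircle((q[:,:2]*1000).astype(np.float32)) if len(q) else '')
E
```

```text
[  0.1   0.9 -43.4] [-0.03 -0.    0.13] t 9.0 q [-0.06 -0.08  1.93 -0.    1.29 -0.1 ] F [ 0.2  0.3 -1.9] gap 0.0301
[ 0.19014706  0.27437161 -1.91559976] [-0.02979885 -0.18158407  0.00077286]
1253 ((544.5306396484375, 22.04212188720703), 30.467626571655273)
```

Request:
step_arm(series=[[0,1,-8,0,0,0],[0,1,-16,0,0,0],[0,1,-20,0,0,0],[0,1,-24,0,0,0],[0,1,-28,0,0,0],[0,1,-28,0,0,0]])

```text
time: 9.8
ee_pos: [0.5443, 0.0237, 0.1992]
tool_rot: [-0.0, 0.689, 0.724, -0.0]
force: [2.8, 0.4, -9.3]
finger_gap: 0.0297
gripper_force: 30.0
```

Request:
step_arm(series=[[0,0,-4,0,0,0],[0,0,-8,0,0,0],[0,0,-12,0,0,0],[0,0,-15,0,0,0],[0,0,-18,0,0,0],[0,0,-18,0,0,0]])

```text
time: 10.55
ee_pos: [0.5444, 0.0236, 0.2181]
tool_rot: [-0.0, 0.689, 0.724, -0.0]
force: [1.8, -0.0, -9.2]
finger_gap: 0.0296
gripper_force: 30.0
```

```bash
cat > ins.py <<'E'
from h import *
for c in('scene','top'):
  a,d=snap(c);P=cloud(c,d);hsv=cv2.cvtColor(a,cv2.COLOR_RGB2HSV);H,S,V=[hsv[...,i].astype(int) for i in range(3)];z=P[...,2]
  m=(H>8)&(H<22)&(S>190)&(d>0)&(abs(P[...,0]-.544)<.05)&(abs(P[...,1]-.024)<.05)&(z>.12);q=P[m]
  if len(q)>9: print(c,len(q),'z pct',np.percentile(q[:,2],[5,25,50,75,95]).round(4),'xy of top',[round(v,1) for v in cv2.minEnclosingCircle((q[q[:,2]>np.percentile(q[:,2],90)-.004][:,:2]*1000).astype(np.float32))[0]])
E
python3 ins.py;python3 tip.py
```

```text
scene 303 z pct [0.1428 0.1564 0.1582 0.1602 0.2101] xy of top [545.8, 24.1]
arm 94 slopes x,y, z0 [ 0.0046  0.0386 -0.0136] res 0.0019
tip 0
```

Request:
step_arm(series=[[0,0,-1,0,0,0],[0,0,-2,0,0,0],[0,0,-2,0,0,0],[0,0,8,0,0,0],[0,0,20,0,0,0],[0,0,35,0,0,0],[0,0,46,0,0,0],[0,0,46,0,0,0]])

```text
time: 11.7
ee_pos: [0.5438, 0.0236, 0.1704]
tool_rot: [-0.001, 0.689, 0.724, -0.001]
force: [0.9, -0.6, -2.3]
finger_gap: 0.0302
gripper_force: 30.0
```

```bash
python3 ins.py; python3 go.py .45 .0193 .172 2.7
```

```text
scene 171 z pct [0.1398 0.1422 0.1439 0.1469 0.1775] xy of top [546.9, 37.6]
[  0.3 -94.1  -0.9] [-0.08 -0.01  0.12] t 11.8 q [-0.06 -0.08  1.93  0.    1.29 -0.1 ] F [-0.5  0.4 -2.8] gap 0.0299
```

The tool's top arm pressed the insert partway back down as I lowered it: only 32 mm is clear above the pin with the insert on it. The tool can only be withdrawn with a rise of about 17 to 20 mm and the tool's origin at about 17 to 19 mm. First I'll check that the grip hasn't slipped.

```bash
python3 tip.py; python3 - <<'E'
from h import *
a,d=snap('wrist','w3.png');P=cloud('wrist',d);hsv=cv2.cvtColor(a,cv2.COLOR_RGB2HSV);H,S=hsv[...,0].astype(int),hsv[...,1]
L=P-np.array(arm.get_obs()['ee_pos'])
def f(n,m):
  m=cv2.erode((m&(d>0)).astype(np.uint8),np.ones((3,3)))>0
  if m.any(): print(n,m.sum(),np.percentile(P[m][:,2],[5,25,50,75,95]).round(4))
n=(abs(L[...,0])<.06)&(abs(L[...,1])<.06)
f('orange',n&(H>8)&(H<20)&(S>190)); f('red',(abs(L[...,1])<.04)&((H<8)|(H>172))&(S>150))
f('board',(P[...,2]>.125)&(P[...,2]<.145)&(H>8)&(S<160)&(S>60))
f('yellow',n&(H>22)&(H<35)&(S>130))
E
```

```text
arm 69 slopes x,y, z0 [ 0.0196  0.0001 -0.0123] res 0.0018
tip 0 
orange 123 [0.1361 0.1379 0.1402 0.1416 0.1433]
red 4230 [0.0564 0.1455 0.1595 0.1601 0.1608]
board 11211 [0.134  0.1346 0.135  0.1355 0.1361]
yellow 1509 [0.2038 0.2044 0.2048 0.2052 0.2058]
```

View pics/w3.png

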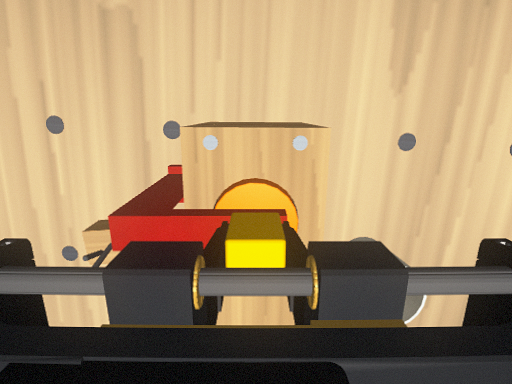

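The wrist view is accurate (board top reads 0.1350). It shows the arm over the orange insert at (255,205); tool origin z is 9 mm and TCP is 162 mm above it. Push again to a rise of about 18 mm and measure.

Request:
step_arm(series=[[0,0,-15,0,0,0],[0,0,-28,0,0,0],[0,0,-33,0,0,0],[0,0,-36,0,0,0],[0,0,-39,0,0,0],[0,0,-39,0,0,0]])

```text
time: 12.65
ee_pos: [0.5442, 0.0236, 0.2102]
tool_rot: [-0.0, 0.689, 0.724, -0.0]
force: [1.8, -0.5, -11.1]
finger_gap: 0.0299
gripper_force: 30.0
```

```bash
cat > wz.py <<'E'
from h import *
a,d=snap('wrist');P=cloud('wrist',d);hsv=cv2.cvtColor(a,cv2.COLOR_RGB2HSV);H,S=hsv[...,0].astype(int),hsv[...,1]
e=np.array(arm.get_obs()['ee_pos']);L=P-e
def f(n,m):
  m=cv2.erode((m&(d>0)).astype(np.uint8),np.ones((3,3)))>0
  if m.any():
    z=P[m][:,2];h,b=np.histogram(z,np.arange(0,.26,.001));i=h.argmax();print(n,m.sum(),'mode z',np.median(z[abs(z-b[i])<.003]).round(4),'max',np.percentile(z,98).round(4))
n=(abs(L[...,0])<.06)&(abs(L[...,1])<.06)
print('TCP',e.round(4))
f('orange',n&(H>8)&(H<20)&(S>190)); f('red',(abs(L[...,1])<.04)&((H<8)|(H>172))&(S>150))
f('board',(P[...,2]>.125)&(P[...,2]<.145)&(H>8)&(S<160)&(S>60)); f('yellow',n&(H>22)&(H<35)&(S>130))
E
python3 wz.py
```

```text
TCP [0.5442 0.0236 0.2102]
orange 128 mode z 0.1434 max 0.1896
red 4787 mode z 0.1986 max 0.1998
board 7666 mode z 0.1348 max 0.1362
yellow 1567 mode z 0.2436 max 0.2448
```

Request:
step_arm(series=[[0,0,-1,0,0,0],[0,0,-1,0,0,0],[0,0,-1,0,0,0],[0,0,10,0,0,0],[0,0,20,0,0,0],[0,0,26,0,0,0],[0,0,29,0,0,0],[0,0,29,0,0,0]])

```text
time: 13.7
ee_pos: [0.5445, 0.0236, 0.1816]
tool_rot: [-0.0, 0.689, 0.724, -0.0]
force: [-0.2, 0.7, -1.8]
finger_gap: 0.0297
gripper_force: 30.0
```

```bash
python3 wz.py
```

```text
TCP [0.5446 0.0236 0.1818]
orange 237 mode z 0.1442 max 0.1527
red 4416 mode z 0.1703 max 0.1714
board 10343 mode z 0.1351 max 0.1364
yellow 1501 mode z 0.2152 max 0.2165
```

Request:
step_arm(series=[[0,0,1,0,0,0],[0,0,1,0,0,0],[0,-4,1,0,0,0],[0,-8,1,0,0,0],[0,-8,1,0,0,0]])

```text
time: 14.38
ee_pos: [0.5362, 0.0232, 0.1807]
tool_rot: [0.0, 0.689, 0.724, 0.0]
force: [0.6, -0.0, -2.7]
finger_gap: 0.0299
gripper_force: 30.0
```

```bash
python3 wz.py
```

```text
TCP [0.5363 0.0232 0.1807]
orange 256 mode z 0.1443 max 0.1525
red 4983 mode z 0.1692 max 0.1702
board 10287 mode z 0.1349 max 0.1362
yellow 1481 mode z 0.2141 max 0.2152
```

Request:
step_arm(series=[[0,-8,0,0,0,0],[0,-18,0,0,0,0],[0,-32,0,0,0,0],[0,-48,0,0,0,0],[0,-66,0,0,0,0],[0,-80,0,0,0,0],[0,-86,0,0,0,0],[0,-86,0,0,0,0]])

```text
time: 15.42
ee_pos: [0.4504, 0.0189, 0.1808]
tool_rot: [0.0, 0.69, 0.724, 0.0]
force: [-0.0, -0.4, -3.1]
finger_gap: 0.0298
gripper_force: 30.0
```

```bash
python3 ins.py;  python3 go.py .45 .019 .275 2.7; python3 go.py .45 -.315 .275 2.7; python3 go.py .535 -.3125 .275 2.7
```

```text
scene 319 z pct [0.1437 0.1503 0.1517 0.1528 0.1545] xy of top [542.4, 29.1]
[  0.1  -0.9 -94.2] [0.03 0.   0.12] t 15.53 q [-0.08 -0.31  2.11  0.    1.34 -0.13] F [ 0.6  0.1 -2.1] gap 0.03
[-333.5  -17.3  -94.2] [0.03 0.   0.12] t 15.53 q [-0.08 -0.31  2.11  0.    1.34 -0.13] F [ 0.6  0.1 -2.1] gap 0.03
[-335.2   67.7  -94.1] [0.03 0.   0.12] t 15.53 q [-0.08 -0.31  2.11  0.    1.34 -0.13] F [ 0.6  0.1 -2.1] gap 0.03
```

Request:
step_arm(series=[[0,0,-15,0,0,0],[0,0,-45,0,0,0],[0,0,-80,0,0,0],[0,0,-95,0,0,0],[-20,-1,-95,0,0,0],[-55,-3,-95,0,0,0],[-95,-5,-95,0,0,0],[-140,-7,-95,0,0,0],[-185,-9,-95,0,0,0],[-230,-11,-95,0,0,0],[-270,-13,-95,0,0,0],[-300,-15,-95,0,0,0]])

```text
time: 17.02
ee_pos: [0.4501, -0.283, 0.2751]
tool_rot: [-0.001, 0.69, 0.724, -0.0]
force: [-0.0, -0.2, -2.4]
finger_gap: 0.0299
gripper_force: 30.0
```

Request:
step_arm(series=[[-12,5,0,0,0,0],[-18,20,0,0,0,0],[-19,45,0,0,0,0],[-20,68,0,0,0,0],[-21,84,0,0,0,0],[-21,84,20,0,0,0],[-21,84,45,0,0,0],[-21,84,70,0,0,0],[-21,84,85,0,0,0],[-21,84,95,0,0,0],[-21,84,100,0,0,0],[-21,84,100,0,0,0]])

```text
time: 18.52
ee_pos: [0.5354, -0.2984, 0.1759]
tool_rot: [0.0, 0.689, 0.724, 0.0]
force: [0.7, 0.2, -2.7]
finger_gap: 0.03
gripper_force: 30.0
```

```bash
python3 tip.py; python3 wz.py; python3 go.py .535 -.300 .167 2.7
```

```text
arm 96 slopes x,y, z0 [ 0.031  -0.0743 -0.0126] res 0.0021
foot 199 slopes x,y, z0 [-0.0031  0.0367 -0.153 ] res 0.0022
tip 29 [ 0.0011  0.0024 -0.1055]
[170.34482759 186.44827586] [[-0.0078  0.0111]
 [-0.0087  0.013 ]
 [-0.1096 -0.1012]]
TCP [ 0.5358 -0.2986  0.1766]
red 7516 mode z 0.1649 max 0.166
board 2130 mode z 0.135 max 0.1365
yellow 1549 mode z 0.21 max 0.2112
[-1.4 -0.9  9.7] [0.07 0.06 0.12] t 18.62 q [-0.6   0.07  1.77 -0.    1.3  -0.65] F [ 0.   0.5 -2.3] gap 0.0299
```

Request:
step_arm(series=[[0,0,4,0,0,0],[0,0,7,0,0,0],[0,0,9,0,0,0],[0,0,10,0,0,0],[0,0,10,0,0,0]])

```text
time: 19.25
ee_pos: [0.5354, -0.2984, 0.1665]
tool_rot: [0.0, 0.689, 0.724, 0.0]
force: [-0.6, 1.5, 1.7]
finger_gap: 0.0297
gripper_force: 30.0
```

Request:
step_arm(series=[[0,0,0,0,0,0],[0,0,0,0,0,0],[0,0,0,0,0,0],[0,0,0,0,0,0],[0,0,0,0,0,0],[0,0,0,0,0,0]], gripper=0)

```text
time: 20.0
ee_pos: [0.5353, -0.2982, 0.1656]
tool_rot: [-0.0, 0.689, 0.724, -0.0]
force: [0.4, -0.2, -0.4]
finger_gap: 0.0846
gripper_force: 0.0
```

Request:
step_arm(series=[[0,0,-20,0,0,0],[0,0,-50,0,0,0],[0,0,-85,0,0,0],[0,0,-110,0,0,0],[0,0,-110,0,0,0]])

```text
time: 20.62
ee_pos: [0.5367, -0.2992, 0.2803]
tool_rot: [0.004, 0.689, 0.724, 0.001]
force: [-0.1, 0.8, 0.4]
finger_gap: 0.0954
gripper_force: 0.0
```

```bash
python3 - <<'E'
from h import *
a,d=snap('wrist');P=cloud('wrist',d);x,y,z=np.moveaxis(P,-1,0);hsv=cv2.cvtColor(a,cv2.COLOR_RGB2HSV);H,S=hsv[...,0],hsv[...,1]
q=P[(H>22)&(H<35)&(S>130)&(z>.185)&(z<.21)&(abs(x-.537)<.05)&(abs(y+.3)<.05)];print(len(q),q.mean(0).round(4),q[:,2].std(),cv2.minAreaRect((q[:,:2]*1000).astype(np.float32)))
E
python3 ins.py; python3 go.py .5445 .023 .28 2.7
```

```text
1150 [ 0.535  -0.2976  0.1971] 0.0011237759709396436 ((534.7969360351562, -298.1316833496094), (29.310457229614258, 29.087814331054688), 3.115168571472168)
scene 318 z pct [0.1439 0.1502 0.1514 0.1528 0.1547] xy of top [545.6, 24.9]
[320.1  25.4  -5.1] [-0.07 -0.05  0.13] t 20.77 q [-0.6   0.01  1.67 -0.    1.46 -0.65] F [-0.6 -0.4 -0.3] gap 0.0949
```

Request:
step_arm(series=[[30,2,0,0,0,0],[80,6,0,0,0,0],[135,10,0,0,0,0],[190,15,0,0,0,0],[245,19,0,0,0,0],[290,23,0,0,0,0],[315,25,0,0,0,0],[320,25,0,0,0,0],[320,25,0,0,0,0],[320,25,0,0,0,0]])

```text
time: 22.02
ee_pos: [0.5444, 0.0215, 0.2752]
tool_rot: [-0.0, 0.69, 0.724, -0.0]
force: [0.2, -0.3, 0.4]
finger_gap: 0.0951
gripper_force: 0.0
```

```bash
python3 - <<'E'
from h import *
a,d=snap('wrist','w4.png');P=cloud('wrist',d);x,y,z=np.moveaxis(P,-1,0);hsv=cv2.cvtColor(a,cv2.COLOR_RGB2HSV);H,S=hsv[...,0],hsv[...,1]
n=(abs(x-.544)<.05)&(abs(y-.024)<.05)
q=P[n&(z>.148)&(z<.165)];print(len(q),q.mean(0).round(4),np.percentile(q[:,2],[5,50,95]),cv2.minEnclosingCircle((q[:,:2]*1000).astype(np.float32)))
print('board',np.median(z[(z>.13)&(z<.14)]))
q=P[(z<.22)&(z>.19)&(y<-.2)];print('tool',q.mean(0) if len(q) else '')
E
python3 go.py .5445 .023 .1375 2.7
```

```text
2803 [0.5448 0.0237 0.1538] [0.15257688 0.15380289 0.15492339] ((544.8585205078125, 22.549962997436523), 29.976089477539062)
board 0.13498458267395236
tool 
[1.500e+00 1.000e-01 1.379e+02] [-0.03  0.01  0.04] t 22.07 q [-0.06 -0.14  1.81 -0.    1.47 -0.11] F [0.7 0.1 0.2] gap 0.0948
```

View pics/w4.png

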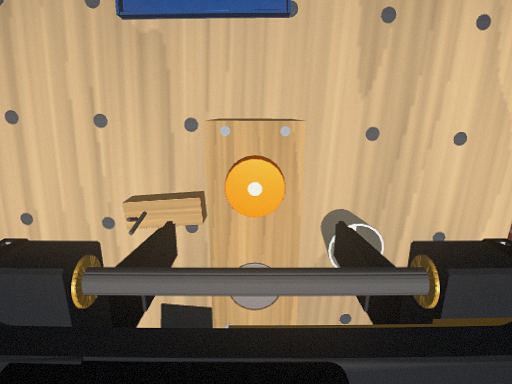

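The wrist view shows the raised insert at (255,186), standing 18.8 mm proud with its centre at (0.5448, 0.0226). Descend and grip.

Request:
step_arm(series=[[1,0,50,0,0,0],[1,0,90,0,0,0],[1,0,115,0,0,0],[1,0,130,0,0,0],[1,0,138,0,0,0],[1,0,138,0,0,0]])

```text
time: 22.82
ee_pos: [0.5447, 0.0234, 0.1379]
tool_rot: [0.0, 0.69, 0.724, 0.0]
force: [0.3, 0.4, -0.1]
finger_gap: 0.0952
gripper_force: 0.0
```

Request:
step_arm(series=[[0,0,0,0,0,0],[0,0,0,0,0,0],[0,0,0,0,0,0],[0,0,0,0,0,0],[0,0,0,0,0,0],[0,0,0,0,0,0]], gripper=255)

```text
time: 23.58
ee_pos: [0.5445, 0.0236, 0.1379]
tool_rot: [0.0, 0.689, 0.724, 0.0]
force: [-0.4, -0.2, 2.1]
finger_gap: 0.0593
gripper_force: 30.0
```

Request:
step_arm(series=[[0,0,0,0,0,0],[0,0,0,0,0,0],[0,0,-3,0,0,0],[0,0,-6,0,0,0],[0,0,-10,0,0,0],[0,0,-10,0,0,0]])

```text
time: 24.32
ee_pos: [0.5441, 0.0236, 0.1473]
tool_rot: [-0.0, 0.689, 0.724, -0.0]
force: [-1.1, 0.1, -8.2]
finger_gap: 0.0592
gripper_force: 30.0
```

```bash
python3 ins.py; python3 go.py .511 .285 .24 2.7
```

```text
scene 195 z pct [0.1456 0.1582 0.161  0.163  0.2362] xy of top [582.9, 51.3]
[262.7 -20.3 -92.6] [-0.06 -0.01  0.12] t 24.43 q [-0.06 -0.06  1.95  0.    1.25 -0.1 ] F [-0.6  1.1 -8.2] gap 0.0598
```

Request:
step_arm(series=[[0,0,-6,0,0,0],[0,0,-14,0,0,0],[0,0,-24,0,0,0],[0,0,-36,0,0,0],[0,0,-55,0,0,0],[0,0,-72,0,0,0],[0,0,-80,0,0,0],[15,-1,-80,0,0,0],[45,-4,-80,0,0,0],[85,-7,-80,0,0,0],[130,-10,-80,0,0,0],[170,-13,-80,0,0,0]])

```text
time: 25.92
ee_pos: [0.5218, 0.1949, 0.2265]
tool_rot: [-0.001, 0.689, 0.725, -0.001]
force: [0.3, 0.3, -1.4]
finger_gap: 0.0597
gripper_force: 30.0
```

Request:
step_arm(series=[[40,-3,0,0,0,0],[70,-6,0,0,0,0],[87,-7,0,0,0,0],[93,-7,0,0,0,0],[93,-7,15,0,0,0],[93,-7,45,0,0,0],[93,-7,80,0,0,0],[93,-7,110,0,0,0],[93,-7,130,0,0,0],[93,-7,135,0,0,0],[93,-7,135,0,0,0]])

```text
time: 27.3
ee_pos: [0.512, 0.2852, 0.0931]
tool_rot: [0.0, 0.69, 0.724, 0.0]
force: [-0.4, 0.1, -1.5]
finger_gap: 0.0593
gripper_force: 30.0
```

```bash
python3 - <<'E'
from h import *
a,d=snap('wrist','w5.png');P=cloud('wrist',d);x,y,z=np.moveaxis(P,-1,0);hsv=cv2.cvtColor(a,cv2.COLOR_RGB2HSV);H,S=hsv[...,0],hsv[...,1]
b=(H>100)&(H<130)&(S>120)&(d>0)&(x>.3)&(x<.7)&(y>.15)&(y<.45);q=P[b];print('tray',len(q),np.percentile(q[:,2],[5,50,95]),q[:,:2].min(0),q[:,:2].max(0))
s,d=snap('scene','s5.png');P=cloud('scene',d);x,y,z=np.moveaxis(P,-1,0);hsv=cv2.cvtColor(s,cv2.COLOR_RGB2HSV);H,S=hsv[...,0],hsv[...,1]
q=P[(H>8)&(H<22)&(S>190)&(abs(y-.285)<.06)&(abs(x-.51)<.06)];print('orange z',len(q),np.percentile(q[:,2],[1,5,50,95,99]).round(4))
cv2.imwrite('pics/sc5.png',cv2.resize(s[200:350,260:420],(640,600),interpolation=2)[:,:,::-1])
E
python3 go.py .511 .285 .035 2.7
```

```text
tray 22111 [0.00346796 0.00466589 0.02059951] [0.35406623 0.21620879] [0.58734333 0.35752746]
orange z 59 [0.1051 0.1058 0.1083 0.2022 0.2051]
[-0.6 -1.8 59.2] [ 0.14 -0.05  0.12] t 27.4 q [ 0.42  0.09  1.9  -0.    1.15  0.37] F [-0.8 -0.8 -2.4] gap 0.0593
```

View pics/sc5.png

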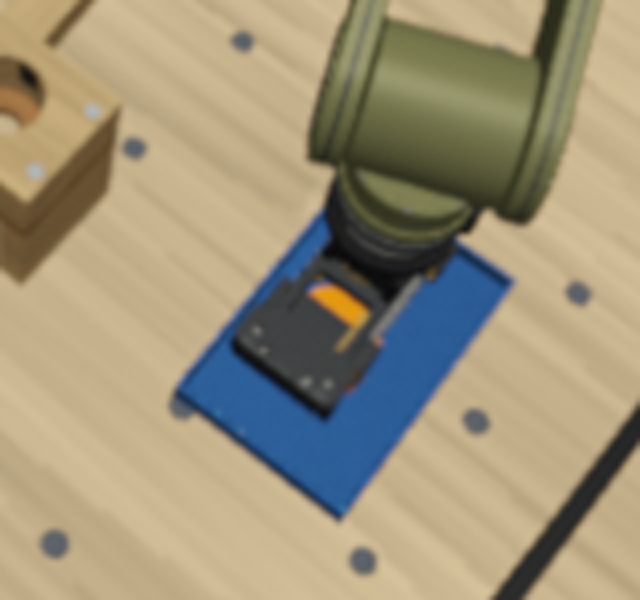

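The scene crop shows the insert held over the tray's +x half, with the empty pocket at (10,100); its underside is about 64 mm up. Lower gently to contact.

Request:
step_arm(series=[[0,-1,20,0,0,0],[0,-1,38,0,0,0],[0,-1,50,0,0,0],[0,-1,55,0,0,0],[0,-1,57,0,0,0],[0,-1,58,0,0,0],[0,-1,58,0,0,0]])

```text
time: 28.28
ee_pos: [0.511, 0.2854, 0.0352]
tool_rot: [0.0, 0.689, 0.724, 0.0]
force: [0.5, -0.1, -1.9]
finger_gap: 0.0592
gripper_force: 30.0
```

Request:
step_arm(series=[[0,0,1,0,0,0],[0,0,2,0,0,0],[0,0,2,0,0,0]])

```text
time: 28.65
ee_pos: [0.5108, 0.2854, 0.0331]
tool_rot: [0.0, 0.689, 0.724, 0.0]
force: [-0.5, -0.6, 0.3]
finger_gap: 0.0593
gripper_force: 30.0
```

Request:
step_arm(series=[[0,0,0,0,0,0],[0,0,0,0,0,0],[0,0,0,0,0,0],[0,0,0,0,0,0],[0,0,0,0,0,0]], gripper=40)

```text
time: 29.28
ee_pos: [0.5106, 0.2852, 0.0327]
tool_rot: [0.0, 0.689, 0.724, 0.0]
force: [0.2, -0.0, -0.8]
finger_gap: 0.0803
gripper_force: 0.0
```

Request:
step_arm(series=[[0,0,-5,0,0,0],[0,0,-20,0,0,0],[0,0,-50,0,0,0],[0,0,-100,0,0,0],[0,0,-150,0,0,0],[0,0,-200,0,0,0],[0,0,-200,0,0,0],[0,0,-200,0,0,0]])

```text
time: 30.28
ee_pos: [0.5104, 0.2852, 0.2333]
tool_rot: [0.0, 0.689, 0.724, 0.0]
force: [0.2, 0.3, 0.1]
finger_gap: 0.0802
gripper_force: 0.0
```

```bash
python3 - <<'E'
from h import *
a,d=snap('wrist','w6.png');P=cloud('wrist',d);x,y,z=np.moveaxis(P,-1,0);hsv=cv2.cvtColor(a,cv2.COLOR_RGB2HSV);H,S=hsv[...,0],hsv[...,1]
q=P[(H>8)&(H<22)&(S>190)&(z>.044)&(z<.06)&(abs(x-.51)<.06)&(abs(y-.285)<.06)];f=np.linalg.lstsq(np.c_[q[:,:2],np.ones(len(q))],q[:,2],rcond=None)[0]
print('orange',len(q),np.median(q,0).round(4),'slopes',f[:2].round(3))
s,d=snap('scene','s6.png')
E
python3 m.py
```

```text
orange 399 [0.5061 0.2658 0.0473] slopes [ 0.003 -0.014]
scene grip top 97 mean [ 0.5375 -0.2957  0.1975] rect [ 536.2 -297.9] [32.1 33.1] 2.0 zmed 0.1977
scene arm top 162 mean [ 0.4872 -0.2978  0.1528] rect [ 502. -299.] [111.6  27. ] 1.9 zmed 0.153
scene foot 320 mean [ 0.4992 -0.2954  0.0142] rect [ 500.  -298.3] [115.3  44.2] 3.7 zmed 0.0138
scene mat 1138 mean [ 0.5073 -0.2925  0.0021] rect [ 496.3 -296.3] [141.4 190.2] 88.2 zmed 0.0021
scene jig top 2550 mean [ 0.5491 -0.0377  0.133 ] rect [547.  -35.4] [103.2 251.5] 2.5 zmed 0.1331
scene orange 0
scene grey 292 mean [ 0.5504 -0.0964  0.133 ] rect [550.4 -97.2] [60.9 56.4] 45.4 zmed 0.1329
scene tray 2287 mean [0.4835 0.2942 0.0108] rect [478.5 284.4] [242.6 134.5] 2.9 zmed 0.003
scene black 11767 mean [0.4691 0.2649 0.5098] rect [445.2 257.5] [332.8 120.7] 22.1 zmed 0.556
scene offcut 320 mean [ 0.4066 -0.0451  0.0384] rect [406.7 -46.9] [87.6 42.1] 6.7 zmed 0.0359
scene nails 24 mean [ 0.3903 -0.0499  0.0696] rect [389.7 -48.5] [ 9.4 17.2] 28.7 zmed 0.0714
top grip top 80 mean [ 0.5346 -0.2998  0.2012] rect [ 534.  -298.8] [
[... 188 characters left out ...]
 [ 81.  169.1] 60.5 zmed 0.0174
top mat 1740 mean [ 0.4815 -0.2938  0.005 ] rect [ 451.6 -316.8] [193.9 283.9] 89.4 zmed 0.005
top jig top 2104 mean [ 0.545  -0.0434  0.1361] rect [545.5 -36. ] [101.2 250.9] 2.6 zmed 0.1363
top orange 1
top grey 264 mean [ 0.548  -0.0966  0.1364] rect [548.  -96.6] [57.2 57.6] 41.6 zmed 0.1364
top tray 1609 mean [0.4747 0.2755 0.0121] rect [465.7 275.9] [233.5 163.3] 12.8 zmed 0.0062
top black 7433 mean [0.4408 0.2473 0.5192] rect [442.  254.5] [324.5 118.1] 22.0 zmed 0.5663
top offcut 373 mean [ 0.4155 -0.0463  0.0406] rect [415.9 -46.1] [109.8  39.9] 7.0 zmed 0.0395
top nails 13 mean [ 0.3847 -0.0493  0.0734] rect [384.6 -50. ] [16.5 10.2] 84.7 zmed 0.0778
```

View pics/s6.png

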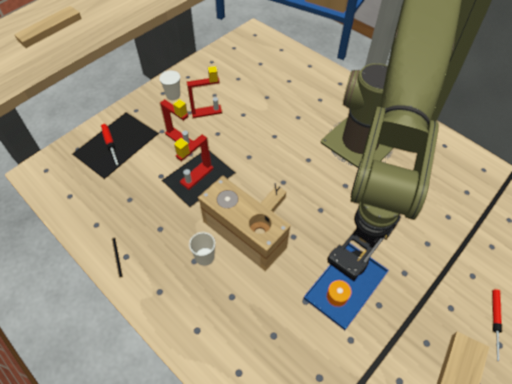

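The scene image shows the orange insert upright in the tray at (340,292), the tool standing on its mat at (192,160), and the grey insert seated at (227,200). The offcut measures where it was, and the gripper is clear. Handing in.

```bash
python3 -c "
from rig import arm
print(arm.close_job())"
```

```text
the job is handed in; nothing more can be done
None
```

I've handed the job in at about 30 s; no verdict came back. In my last measurements the orange insert is upright in the blue tray, the tool is back upright on the mat, and the grey insert and offcut haven't moved. The cup looked unmoved in the last picture, and the black insert was hidden behind the arm there, so I couldn't check it. On the first withdrawal the tool's top arm pressed the raised insert partway back down, so I pushed it up a second time before taking the tool out.

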